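Lock the tube wheel on the rotator's spindle with its R-clip

TASK

Lock the blood-tube wheel on the rotator's spindle: take the R-clip with the orange grip out of the clip stand and push its straight leg down through the brass-lined cross-hole near the spindle's end, with its bent leg riding over the side of the spindle, until the grip sits down on the brass and the bent leg has snapped in under the spindle; then let go. Leave the green-gripped thin clip and the blue-gripped straight pin standing in the stand.

Things in the scene. Friction and masses are not known exactly. Their poses are not given: they have to be found in the camera images.
- clip_grip (a point): Centre of the R-clip's orange grip: 40 (x) x 20 (y) x 52 mm high; pinch its y faces. A 13 mm loop tops it. Two 7 mm steel legs point down: the straight leg, on the axis below this point, ends 104 mm below it; the bent leg, in the x-z plane on the +x side, springs outwards: 25 mm off at its belly, 16 at its kink (68 mm below), 28 at its tip (95 mm below). 120 g. Stands upright in the clip stand.
- cross_hole (a point): Centre of the hole's mouth: rim of a square brass funnel, 28 mm wide, 12 mm from 9 mm down. Level 40 mm spindle, axis 22 mm lower, along y; x across, z up. Clip x goes along this x, either way round; home = grip centre 26 mm above. Bent leg meets spindle 30-45 mm before home; push with up to 20 N. At +y: 45 mm thick sleeve from 20 mm, wheel r 80 mm from 92 mm; spindle ends at y -30 mm.
- thin_clip_grip (a point): Centre of the green grip (34 x 20 x 44 mm high) of a thinner, smaller R-clip, to be left in its slot. The grey clip stand has a flat top 95 mm above the bench, 250 x 70 mm, with three slots in a row 82 mm apart along the clips' x; the grips rest on it with the legs hanging in the slots. Which slot holds which changes. Draw a clip straight up 140 mm to clear the others.
- pin_grip (a point): Centre of the blue grip (40 x 20 x 52 mm high) of a straight locking pin, one leg and no bent leg, in the same clip stand, to be left there.
Mind the look-alikes: they are no part of the job. Of the things that look like the part that bears clip_grip, the middle-sized one is meant.

How it is judged:
On the way:
1. the R-clip is pushed home in the cross-hole by the gripper, not dropped in (z of clip_grip in the frame of cross_hole below 0.036 m and horizontal distance between clip_grip and cross_hole below 0.012 m and contact force between the fingers and clip above 0.5 N), for 0.1 s.
At the end, for the whole second after the job is handed in: The orange-gripped R-clip stands released in the cross-hole: grip centre within 12 mm of the hole's axis seen from above and at most 36 mm above the hole's mouth (26 mm is fully home), tilted less than 0.25 rad, its x axis within 0.35 rad of the hole's x axis either way round (horizontal distance between clip_grip and cross_hole below 0.012 m and z of clip_grip in the frame of cross_hole between 0.018 and 0.036 m and angle between clip_grip's own z axis and vertical below 0.25 rad and angle between the x axis of clip_grip and the x axis of cross_hole, either way round below 0.35 rad); the robot touches nothing.
It fails at once if the green-gripped thin clip is moved more than 40 mm from where it stood (distance of thin_clip_grip from where it was at the start of the episode above 0.04 m).
It fails at once if the blue-gripped straight pin is moved more than 40 mm from where it stood (distance of pin_grip from where it was at the start of the episode above 0.04 m).
It also fails if it takes over 42 s, if anything falls off the work surface, if the arm or the gripper's body presses on something with over 40 N, if the wrist force passes 120 N, or if a joint passes its speed limit or range.

ROBOT

A 6-joint arm with a two-finger parallel gripper is mounted at the origin on the work surface. World frame = base frame: x ahead of the robot, y to its left, z up, the work surface at z = 0. Lengths are in m, angles in rad, forces in N, time in s.
With the tool pointing down it reaches from about 0.225 to 0.875 m from the base axis. Payload 3.4 kg.
Tool frame: the origin (TCP) lies between the finger pads; the fingertips stand 14 mm ahead of it and the grasp point (between the pads) lies 5 mm behind it; z points along the fingers, y is the direction in which the jaws open and shut (so a half turn about z gives the same grasp; the last joint's range is limited). The gripper opens to 85 mm and grips with 20 to 120 N. Pads are 22 mm wide; open, the fingers measure 114 mm over their backs; the gripper's body (76 mm by 85 mm) begins 54 mm behind the grasp point. The pads swing forward as they close: fully open they stand 13 mm farther back than shut.
Start: joints at [1.141, 0.276, 1.505, -0, 1.361, -0.121], TCP at [0.175, 0.548, 0.245] pointing down, gripper open.
Joint ranges: [-2.89, 2.89], [-0.75, 2.08], [0.22, 2.7], [-1.18, 4.32], [0.11, 2.71], [-2.7, 2.7]. Speed limits (rad/s): [2.57, 2.57, 3.14, 3.14, 3.14, 3.14].

INTERFACE

Orientations are given as a unit quaternion [w, x, y, z].
In Python, from rig import manip, get_image, job gives the robot as it stands. The module is installed in compiled form; this text tells all that it offers.
- The arm moves only by the tool step_arm, never from a script. Its argument "moves" is one flat list of numbers, 5 for each row, row after row: the shift along the tool's x, y, z as a fraction of full scale, then the turn about the tool's z as a fraction of full scale, then the gripper's target within -1 to 1 (shut at 1, half-way at 0, fully open at -1). In form: [dx, dy, dz, twist, hand, dx, dy, dz, twist, hand, ...]. A call has 1 to 5 rows; each row is the pose to reach, as a shift and turn from the pose commanded when the call began, along the tool's axes at that moment, turning the shorter way round; what a row does not reach only later rows make up. Full scale, the value 1, is 500 mm for a shift and pi rad for a turn. A row lasts 1/10 s, in which the tool goes at most 50 mm and 8.59 degrees, less where a joint would pass 70% of its speed; a pose out of reach is approached as far as the arm can. A call with a number of a shift or a turn outside -1 to 1 is refused whole. A call with a gripper value outside its range is refused whole. The fingers move at their own pace and stop on an object; "force" is the grip in N (left out, the last holds). Time passes only in rows, so rows that repeat a pose let the fingers close. It gives the time, the measured TCP pose, the force and the opening at its end, in the units of the state.
- manip.get_state(): the state, without advancing time (a new reading comes with each control period).
- get_image(name): name is "side" or "top"; returns a dict with "frame" (420x560x3 uint8, blue, green, red), "fx", "fy", "cx", "cy" (pixels), "k1" (the pictures are not rectified: a ray, as slopes to the right and down, at radius r is drawn at 1 + k1 r^2 times it, then the intrinsics apply), "rvec" (rotation vector, rad) and "tvec" (3), from world to camera coordinates, as OpenCV has them. Camera axes: x right, y down, z forward; pixel columns grow to the right and rows downward; lengths in m; the calibration is good to about 2 mm. A picture is of the moment at which its call begins. There is no depth.
- job.sign_off(): hands the job in, once; it reports no verdict.
The state is a dict: "clock": time; "qpos": joint angles; "qd": joint speeds; "effort": joint torques, N m; "position": TCP position; "ee_rot": TCP orientation; "contact_force": force on the tool from outside, world axes, zero at the start; "moment": the same for the moment, N m; "width": finger opening in m.
Only numpy, scipy, OpenCV 4.12 (cv2) and the standard library are available. Lean on these libraries where they do the work, as an engineer would, in place of code of your own. Each camera call takes 0.05 s, during which the arm holds its last target. There are 200 camera calls.

## Working session

There is one attempt and no reset: what is moved stays moved. The work goes in short steps, Python scripts to look and compute and a tool call to move; the robot and the scene stay as the last step left them, time stands still between calls to the robot, and variables do not carry over. Pictures are saved under pics/ and viewed, about 8 in all and at most 12, crops included, and the job is handed in when it is done.

Besides the shell and the picture viewer there is one more tool, called after ">>>" in YAML: its name, and indented under it one key for each argument. step_arm: Moves the arm, as the interface text tells. Its arguments: {"type":"object","properties":{"moves":{"type":"array","items":{"type":"number","minimum":-1,"maximum":1}},"force":{"type":"number"}},"required":["moves"]}

```bash
mkdir -p pics
cat > h.py <<'E'
import numpy as np, cv2, json
from rig import manip, get_image, job
def grab(n,save=None):
    d=get_image(n)
    if save: cv2.imwrite('pics/'+save+'.png',d['frame'])
    d['R']=cv2.Rodrigues(np.array(d['rvec'],float))[0]; d['t']=np.array(d['tvec'],float).ravel()
    return d
def ray(d,u,v):
    x=np.array([(u-d['cx'])/d['fx'],(v-d['cy'])/d['fy']]); s=x.copy()
    for _ in range(20): s=x/(1+d['k1']*(s@s))
    c=-d['R'].T@d['t']; w=d['R'].T@np.array([s[0],s[1],1]); return c,w/np.linalg.norm(w)
def plane(d,u,v,z):
    c,w=ray(d,u,v); return c+w*(z-c[2])/w[2]
def proj(d,P):
    p=d['R']@np.array(P)+d['t']; s=p[:2]/p[2]; s=s*(1+d['k1']*(s@s))
    return np.array([s[0]*d['fx']+d['cx'],s[1]*d['fy']+d['cy']])
def tri(d1,p1,d2,p2):
    c1,w1=ray(d1,*p1); c2,w2=ray(d2,*p2)
    a=np.linalg.lstsq(np.stack([w1,-w2],1),c2-c1,rcond=None)[0]
    A=c1+a[0]*w1;B=c2+a[1]*w2; return (A+B)/2,np.linalg.norm(A-B)
E
python3 - <<'E'
from h import *
a=grab('side','s0');b=grab('top','t0')
cv2.imwrite('pics/both.png',cv2.resize(np.vstack([a['frame'],b['frame']]),None,fx=.7,fy=.7))
for d in(a,b): print((-d['R'].T@d['t']).round(3),d['R'].round(2).tolist(),d['fx'],d['k1'])
print(manip.get_state())
E
```

```text
[ 0.105 -0.747  0.749] [[0.82, -0.57, -0.0], [-0.38, -0.54, -0.75], [0.42, 0.62, -0.66]] 484.62953071463915 0.040269841492787284
[ 0.323 -0.113  1.014] [[-0.04, -1.0, 0.01], [-0.97, 0.04, -0.22], [0.22, -0.01, -0.97]] 390.17015511715965 -0.02912005161518786
{'clock': 0.1, 'qpos': array([ 1.14097936e+00,  2.76528391e-01,  1.50598782e+00,  1.75110012e-05,
        1.36075483e+00, -1.20992632e-01]), 'qd': array([ 6.02330580e-05, -1.67514858e-03, -2.82861795e-03,  5.63297578e-04,
        9.75864861e-04,  2.28238981e-03]), 'effort': array([ 5.54532689e-04, -4.17705989e+01, -2.46403867e+01, -2.12742539e-04,
        5.77515224e-03,  1.01777488e-05]), 'position': array([0.17456838, 0.5473808 , 0.2445356 ]), 'ee_rot': array([-2.36445724e-04,  1.53801044e-01,  9.88101480e-01, -8.05238618e-04]), 'contact_force': array([-0.64340261,  0.80107988, -0.58593846]), 'moment': array([-0.00254956, -0.00198686, -0.00505091]), 'width': 0.08568112691522893}
```

View pics/s0.png

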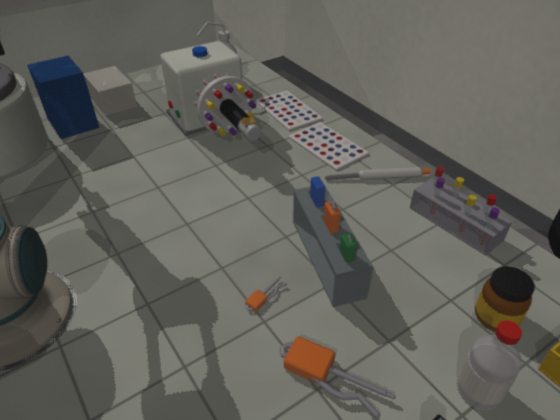

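View pics/t0.png

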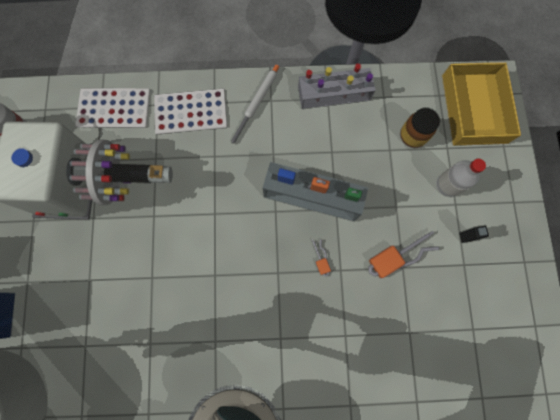

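The top view has three orange grips: the clip in the stand at (319,185), a small one lying at (322,267), and a big one lying at (387,262). The side view shows the same three at (332,217), (256,299) and (309,357). The middle-sized one is the clip in the stand, between the blue pin and the green clip. The brass funnel is at about (157,173) in the top view. Next I'll take close crops and measure.

Run:
```python
from h import *
a=grab('side');b=grab('top')
cr=lambda d,x,y,w,h:cv2.resize(d['frame'][y:y+h,x:x+w],(400,300),interpolation=cv2.INTER_CUBIC)
cv2.imwrite('pics/c1.png',np.vstack([np.hstack([cr(a,190,70,80,60+0),cr(b,120,143,80,60)]),np.hstack([cr(a,270,165,120,90),cr(b,260,150,120,90)])]))
T=(.065+.052+.004+0) 
for n,lo,hi in(('orange',(3,130,90),(14,255,255)),('green',(45,90,40),(85,255,255)),('blue',(105,120,60),(125,255,255))):
  for nm,d,(x,y,w,h) in(('side',a,(280,165,110,110)),('top',b,(255,150,120,80))):
    m=cv2.inRange(cv2.cvtColor(d['frame'],cv2.COLOR_BGR2HSV),lo,hi); k=np.zeros_like(m);k[y:y+h,x:x+w]=m[y:y+h,x:x+w]
    n_,_,st,c=cv2.connectedComponentsWithStats(k)
    i=1+st[1:,4].argmax(); print(n,nm,st[i],c[i].round(1), plane(d,*c[i],.121+.012).round(3))
    if nm=='side': pa=c[i]
    else: print('tri',tri(a,pa,b,c[i]))
```

```text
orange side [324 202  16  31 355] [331.4 217.8] [ 0.563 -0.24   0.133]
orange top [311 177  19  16 162] [319.1 185.4] [ 0.571 -0.224  0.133]
tri (array([ 0.57602419, -0.22559409,  0.11558225]), np.float64(0.0004981009767658243))
green side [340 234  17  28 324] [347.7 247.8] [ 0.537 -0.318  0.133]
green top [345 188  17  13 127] [352.5 194.3] [ 0.547 -0.3    0.133]
tri (array([ 0.55139439, -0.30410174,  0.11326152]), np.float64(0.0010474170677900573))
blue side [311 177  14  29 325] [317.1 190.9] [ 0.59  -0.161  0.133]
blue top [278 169  17  15 194] [285.9 175.8] [ 0.598 -0.147  0.133]
tri (array([ 0.60185665, -0.14686811,  0.11852007]), np.float64(0.001228613903924941))
```

View pics/c1.png

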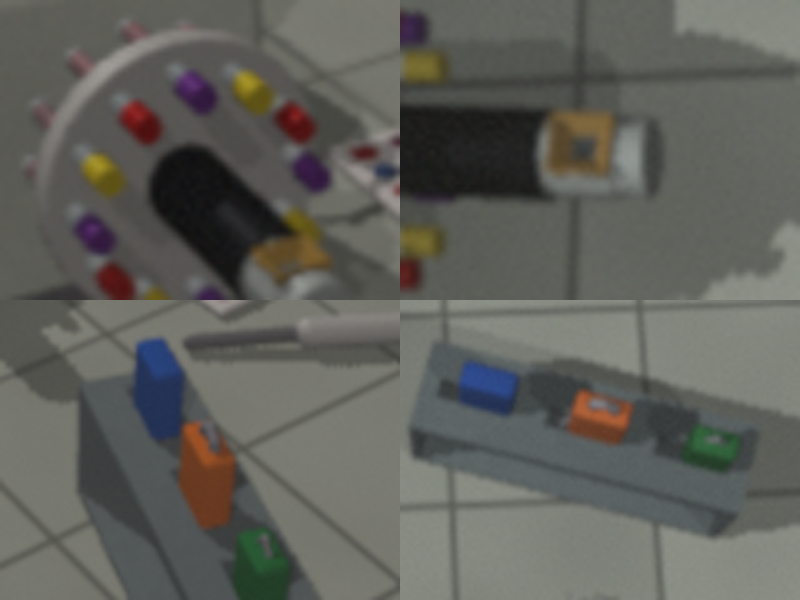

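The crops confirm the choice: orange has two legs and a loop in the middle slot, blue is the pin and green is the thin clip. The brass rim shows at about (156,171) in the top view and (249,121) in the side view. Next I'll refine both.

```bash
cat >> h.py <<'E'
def mask(d,lo,hi,box):
    x,y,w,h=box; m=cv2.inRange(cv2.cvtColor(d['frame'],cv2.COLOR_BGR2HSV),lo,hi); k=np.zeros_like(m);k[y:y+h,x:x+w]=m[y:y+h,x:x+w]
    n,l,s,c=cv2.connectedComponentsWithStats(k); i=1+s[1:,4].argmax(); return (l==i).astype(np.uint8)
E
python3 - <<'E'
from h import *
a=grab('side');b=grab('top')
row=np.array([.0505,.157]);row/=np.linalg.norm(row); n=np.array([row[1],-row[0]])
print('row ang',np.degrees(np.arctan2(row[1],row[0])))
for nm,d,box in(('top',b,(255,150,120,80)),('side',a,(280,165,110,110))):
  m=mask(d,(3,130,60),(16,255,255),box); v,u=np.nonzero(m); print(nm,m.sum())
  H=np.array([plane(d,x,y,.147)[:2] for x,y in zip(u,v)]);L=np.array([plane(d,x,y,.095)[:2] for x,y in zip(u,v)])
  for e in(n,row):
    c=(-d['R'].T@d['t'])[:2]; s=np.sign((H.mean(0)-c)@e)
    f=np.percentile(H@e*s,98.5);g=np.percentile(L@e*s,1.5); print('size',(f-g).round(4),'mid',(s*(f+g)/2).round(4))
  
for nm,d,box in(('top',b,(135,155,45,35)),('side',a,(230,105,40,35))):
  m=mask(d,(10,80,60),(28,255,255),box)
  ct=max(cv2.findContours(m,0,2)[0],key=cv2.contourArea); hull=cv2.convexHull(ct)
  M=cv2.moments(hull); c=(M['m10']/M['m00'],M['m01']/M['m00']); r=cv2.minAreaRect(hull)
  print(nm,m.sum(),c,r,cv2.boundingRect(ct)); 
  if nm=='top': ctop=c; q=cv2.boxPoints(r)
P,e=tri(a,c,b,ctop); print('hole',P,e)
for p in q: print(plane(b,*p,P[2]).round(4))
big=[cv2.resize(d['frame'][y:y+45,x:x+60],(600,450)[::1],interpolation=cv2.INTER_CUBIC) for d,x,y in((a,220,95),(b,125,150))]
cv2.imwrite('pics/c2.png',cv2.resize(np.hstack(big),(800,300)))
E
```

```text
row ang 72.16929874062589
top 160
size 0.0131 mid 0.6175
size 0.0363 mid -0.0382
side 359
size 0.0121 mid 0.6154
size 0.0278 mid -0.0419
top 129 (155.78060606060606, 170.8921212121212) ((156.0, 171.0), (12.0, 12.0), 90.0) (150, 165, 13, 13)
side 120 (248.03495630461921, 119.04494382022472) ((248.86285400390625, 119.94248962402344), (13.264163970947266, 13.452308654785156), 41.18592834472656) (240, 112, 16, 14)
hole [0.62364572 0.16186238 0.12912699] 0.0001069638976041195
[0.6389 0.1762 0.1291]
[0.6378 0.1475 0.1291]
[0.6078 0.1466 0.1291]
[0.6089 0.1752 0.1291]
```

View pics/c2.png

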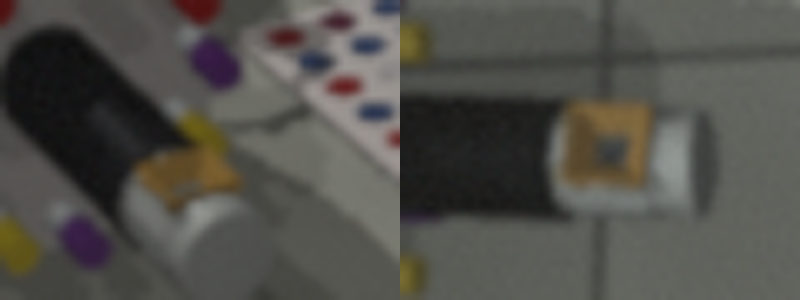

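The yellow tube cap got into the side mask. I'll re-derive the rim centre from the corners in the crop: side (248.0,121.2), top (155.7,170.9). I'll check it against the spindle's end disc.

Run:
```python
from h import *
a=grab('side');b=grab('top')
S=lambda x,y:(220+(x+.5)/6.667-.5,95+(y+.5)/6.667-.5)
T=lambda x,y:(125+(x-400+.5)/6.667-.5,150+(y+.5)/6.667-.5)
P,e=tri(a,S(188,178),b,T(609,144));print('hole',P,e)
# corners: side left/top/right/bottom ; top
for s in((135,183),(205,147),(241,185),(178,207)): print('side c',s,plane(a,*S(*s),P[2]).round(4))
for t in((565,102),(654,102),(651,187),(563,186)): print('top c',t,plane(b,*T(*t),P[2]).round(4))
# predicted
for dz in(-.01,0,.01):
  Q=P+[0,0,dz]
  f=lambda p:((p-[220,95]+.5)*6.667).round(0)
  g=lambda p:((p-[125,150]+.5)*6.667+[400,0]).round(0)
  print(dz,'end disc ctr side',f(proj(a,P+[0,-.03,-.022+dz])),'bottom',f(proj(a,P+[0,-.03,-.042+dz])),'top view edges',g(proj(b,P+[.02,-.03,-.022+dz])),g(proj(b,P+[-.02,-.03,-.022+dz])))
# clip: project grip box top/bottom corners with guess for check
c0=np.array([.578,-.2245]);row=np.array([.306,.952]);n=np.array([.952,-.306])
for nm,d in(('side',a),('top',b)):
  pts=[proj(d,[*(c0+i*.02*row+j*.01*n),z]) for z in(.095,.147) for i in(-1,1) for j in(-1,1)]
  h=cv2.convexHull(np.array(pts,np.float32)); M=cv2.moments(h); print(nm,cv2.boundingRect(h),M['m10']/M['m00'],M['m01']/M['m00'],M['m00'])
```

```text
hole [0.62469782 0.16407921 0.12164575] 0.001475480422054377
side c (135, 183) [0.6059 0.1723 0.1216]
side c (205, 147) [0.6408 0.1795 0.1216]
side c (241, 185) [0.6375 0.1488 0.1216]
side c (178, 207) [0.6103 0.1489 0.1216]
top c (565, 102) [0.642  0.1803 0.1216]
top c (654, 102) [0.6407 0.148  0.1216]
top c (651, 187) [0.6086 0.1482 0.1216]
top c (563, 186) [0.6103 0.1799 0.1216]
-0.01 end disc ctr side [237. 288.] bottom [239. 333.] top view edges [716. 119.] [714. 222.]
0 end disc ctr side [236. 265.] bottom [238. 311.] top view edges [709. 110.] [707. 214.]
0.01 end disc ctr side [235. 242.] bottom [237. 288.] top view edges [702. 101.] [700. 206.]
side (322, 197, 20, 36) 332.2672389994267 214.9037364030371 503.8407081030309
top (308, 174, 22, 20) 319.0346191644639 183.93764906886946 250.94839872908778
```

Hole mouth is at about (0.6245, 0.164, 0.122), world-aligned. The orange clip is at about (0.576, -0.225, 0.121) with its row at 72.2°. I'm starting the reach.

>>> step_arm:
  moves: [-0.35, -0.35, -0.1, 0.23, -1, -0.35, -0.35, -0.1, 0.23, -1, -0.35, -0.35, -0.1, 0.23, -1, -0.35, -0.35, -0.1, 0.23, -1, -0.35, -0.35, -0.1, 0.23, -1]
  force: 60

```text
clock: 0.9
position: [0.2876, 0.3284, 0.2954]
ee_rot: [0.0, 0.495, 0.869, 0.0]
contact_force: [1.1, 1.3, 0.5]
width: 0.0854
```

```bash
cat >> h.py <<'E'
from scipy.spatial.transform import Rotation as Ro
def go(x,y,z,phi):
    s=manip.get_state(); q=s['ee_rot']; R=Ro.from_quat([q[1],q[2],q[3],q[0]]).as_matrix()
    d=R.T@(np.array([x,y,z])-s['position']); ph=np.degrees(np.arctan2(R[1,0],R[0,0])); tw=-((phi-ph+180)%360-180)
    print('clk',s['clock'],'pos',s['position'].round(4),'phi',ph.round(2),'tilt',R[2,2].round(4),'F',np.round(s['contact_force'],1),'w',s['width'].round(4),'q6',s['qpos'][5].round(2))
    print('move',(d/.5).round(4),'tw',round(tw/180,4),'rows>=',np.linalg.norm(d)/.05,abs(tw)/8.59)
E
python3 -c "
from h import *
go(.576,-.225,.25,72.2)"
```

```text
Traceback (most recent call last):
  File "h.py", line 28, in go
    print('clk',s['clock'],'pos',s['position'].round(4),'phi',ph.round(2),'tilt',R[2,2].round(4),'F',np.round(s['contact_force'],1),'w',s['width'].round(4),'q6',s['qpos'][5].round(2))
                                                                                                                                        ^^^^^^^^^^^^^^^^
AttributeError: 'float' object has no attribute 'round'
```

```bash
sed -i "s/s\['width'\].round(4)/round(s['width'],4)/" h.py; python3 -c "
from h import *
go(.576,-.225,.25,72.2)"
```

```text
clk 0.9 pos [0.2876 0.3284 0.2954] phi 120.64 tilt -1.0 F [1.1 1.3 0.5] w 0.0854 q6 0.16
move [-1.2462 -0.068   0.0908] tw 0.2691 rows>= 12.513283399108454 5.639374400796048
```

>>> step_arm:
  moves: [-0.48, -0.03, 0, 0.2, -1, -0.48, -0.03, 0, 0.2, -1, -0.48, -0.03, 0, 0.2, -1, -0.48, -0.03, 0, 0.2, -1, -0.48, -0.03, 0, 0.2, -1]

```text
clock: 1.4
position: [0.3983, 0.114, 0.2952]
ee_rot: [0.001, 0.739, 0.673, 0.0]
contact_force: [0.5, 1.0, -0.3]
width: 0.0855
```

```bash
python3 -c "
from h import *
go(.576,-.225,.25,72.2)"
```

```text
clk 1.4 pos [0.3983 0.114  0.2952] phi 84.65 tilt -1.0 F [ 0.5  1.  -0.3] w 0.0855 q6 0.2
move [-0.642   0.4169  0.0909] tw 0.0692 rows>= 7.70838364042258 1.4494782111752398
```

>>> step_arm:
  moves: [-0.4, 0.26, 0, 0.069, -1, -0.4, 0.26, 0, 0.069, -1, -0.4, 0.26, 0, 0.069, -1, -0.4, 0.26, 0, 0.069, -1, -0.4, 0.26, 0, 0.069, -1]

```text
clock: 1.9
position: [0.5104, -0.0972, 0.2948]
ee_rot: [0.001, 0.807, 0.591, 0.0]
contact_force: [-0.1, 0.7, 0.5]
width: 0.0855
```

```bash
python3 -c "
from h import *
go(.576,-.225,.22,72.2)"
```

```text
clk 1.9 pos [ 0.5104 -0.0972  0.2948] phi 72.39 tilt -1.0 F [-0.1  0.7  0.5] w 0.0855 q6 -0.01
move [-0.2038  0.2023  0.1499] tw 0.001 rows>= 3.2388390008306467 0.02162051832491791
```

>>> step_arm:
  moves: [-0.2038, 0.2023, 0.09, 0.001, -1, -0.2038, 0.2023, 0.09, 0.001, -1, -0.2038, 0.2023, 0.09, 0.001, -1, -0.2038, 0.2023, 0.09, 0.001, -1, -0.2038, 0.2023, 0.09, 0.001, -1]

```text
clock: 2.4
position: [0.5749, -0.2227, 0.2484]
ee_rot: [-0.001, 0.808, 0.589, -0.0]
contact_force: [0.2, -0.2, 0.6]
width: 0.0854
```

Run:
```python
from h import *
go(.576,-.225,.121,72.2)
a=grab('side');b=grab('top')
cr=lambda d,x,y,w,h:cv2.resize(d['frame'][y:y+h,x:x+w],(400,300),interpolation=cv2.INTER_CUBIC)
cv2.imwrite('pics/c3.png',np.hstack([cr(a,260,125,160,120),cr(b,240,125,160,120)]))
```

```text
clk 2.4 pos [ 0.5749 -0.2227  0.2484] phi 72.2 tilt -1.0 F [ 0.2 -0.2  0.6] w 0.0854 q6 -0.17
move [-0.004   0.0042  0.2548] tw -0.0 rows>= 2.548249249918122 3.551815801596534e-05
```

View pics/c3.png

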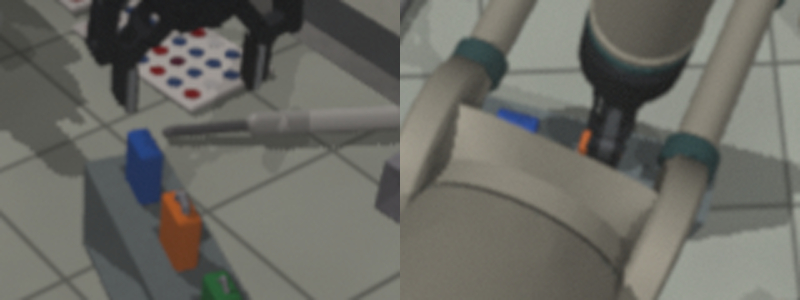

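The side view shows the open jaws straddling the row above the orange grip (181,230 in the crop), with the blue and green clear. Descending.

>>> step_arm:
  moves: [-0.004, 0.004, 0.08, 0, -1, -0.004, 0.004, 0.16, 0, -1, -0.004, 0.004, 0.22, 0, -1, -0.004, 0.004, 0.255, 0, -1, -0.004, 0.004, 0.255, 0, -1]

```text
clock: 3.0
position: [0.5745, -0.222, 0.1207]
ee_rot: [-0.002, 0.807, 0.591, -0.001]
contact_force: [-0.2, 0.3, 0.1]
width: 0.0858
```

>>> step_arm:
  moves: [0, 0, 0, 0, 1, 0, 0, 0, 0, 1, 0, 0, 0, 0, 1, 0, 0, 0, 0, 1, 0, 0, 0, 0, 1]
  force: 60

```text
clock: 3.5
position: [0.5768, -0.2246, 0.1233]
ee_rot: [0.001, 0.807, 0.59, 0.0]
contact_force: [-0.5, 1.2, 3.9]
width: 0.0194
```

>>> step_arm:
  moves: [0, 0, 0, 0, 1, 0, 0, 0, 0, 1, 0, 0, 0, 0, 1, 0, 0, 0, 0, 1, 0, 0, 0, 0, 1]
  force: 90

```text
clock: 4.0
position: [0.5768, -0.2246, 0.1234]
ee_rot: [0.001, 0.807, 0.59, 0.0]
contact_force: [-0.7, 0.5, 6.1]
width: 0.0192
```

Run:
```python
from h import *
go(.576,-.225,.3,72.2)
```

```text
clk 4.0 pos [ 0.5768 -0.2246  0.1234] phi 72.3 tilt -1.0 F [-0.7  0.5  6.1] w 0.0192 q6 -0.17
move [-0.0013 -0.0008 -0.3533] tw 0.0006 rows>= 3.5329213251243266 0.011605256207860999
```

>>> step_arm:
  moves: [0, 0, -0.06, 0, 1, 0, 0, -0.12, 0, 1, 0, 0, -0.2, 0, 1, 0, 0, -0.28, 0, 1, 0, 0, -0.36, 0, 1]

```text
clock: 4.5
position: [0.576, -0.2244, 0.3032]
ee_rot: [-0.0, 0.807, 0.59, -0.0]
contact_force: [-0.0, -0.2, -1.3]
width: 0.0188
```

>>> step_arm:
  moves: [0, 0, -0.04, 0, 1, 0, 0, -0.04, 0, 1]

```text
clock: 4.7
position: [0.5777, -0.2252, 0.3257]
ee_rot: [0.003, 0.807, 0.59, 0.002]
contact_force: [-0.3, 0.2, -1.5]
width: 0.0192
```

Run:
```python
from h import *
go(.6245,.164,.32,0)
a=grab('side');b=grab('top')
s=manip.get_state();p=s['position'];u=proj(a,p);v=proj(b,p);print(u,v)
def cr(d,c):
  x,y=(np.array(c)-[60,35]).astype(int).clip(0,[439,329]); print(x,y); return cv2.resize(d['frame'][y:y+90,x:x+120],(400,300),interpolation=cv2.INTER_CUBIC)
cv2.imwrite('pics/c4.png',np.hstack([cr(a,u),cr(b,v)]))
```

```text
clk 4.7 pos [ 0.5777 -0.2252  0.3257] phi 72.3 tilt -1.0 F [-0.3  0.2 -1.5] w 0.0192 q6 -0.17
move [ 0.77   -0.1476  0.0095] tw 0.4017 rows>= 7.840265766065107 8.416705968921898
[339.01836794 125.78979985] [330.10739173 155.45797659]
279 90
270 120
```

View pics/c4.png

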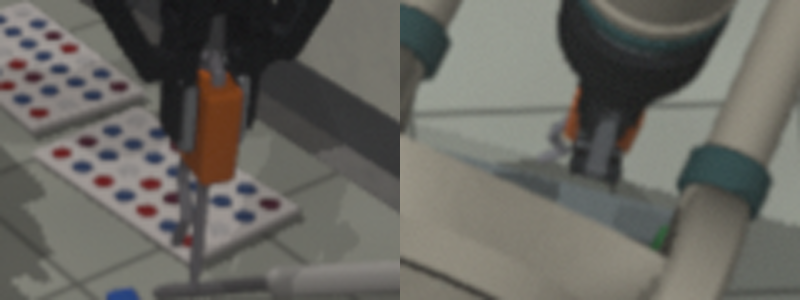

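The clip is held upright. In the side view its straight leg runs from (340,145) to a tip at about (338,175), with the bent leg on the +row side. I'll move to above the hole while turning 72°.

>>> step_arm:
  moves: [0.07, -0.013, 0, 0.04, 1, 0.15, -0.03, 0, 0.08, 1, 0.23, -0.045, 0, 0.12, 1, 0.31, -0.06, 0, 0.16, 1, 0.39, -0.075, 0, 0.2, 1]

```text
clock: 5.3
position: [0.5989, -0.0256, 0.3192]
ee_rot: [-0.001, 0.951, 0.309, -0.002]
contact_force: [0.5, -0.2, -0.8]
width: 0.0187
```

Run:
```python
from h import *
go(.6245,.164,.30,0)
```

```text
clk 5.3 pos [ 0.5989 -0.0256  0.3192] phi 35.99 tilt -1.0 F [ 0.5 -0.2 -0.8] w 0.0187 q6 0.78
move [ 0.2645 -0.2766  0.0385] tw 0.1999 rows>= 3.8461060981092596 4.189559951282171
```

>>> step_arm:
  moves: [0.06, -0.06, 0, 0.045, 1, 0.12, -0.125, 0, 0.09, 1, 0.18, -0.19, 0, 0.14, 1, 0.24, -0.25, 0, 0.18, 1, 0.2645, -0.2766, 0, 0.2, 1]

```text
clock: 5.8
position: [0.6237, 0.1664, 0.3187]
ee_rot: [-0.001, 1.0, 0.003, -0.003]
contact_force: [0.0, -0.3, -1.9]
width: 0.019
```

>>> step_arm:
  moves: [0, 0, 0.06, 0, 1, 0, 0, 0.09, 0, 1, 0, 0, 0.09, 0, 1, 0, 0, 0.09, 0, 1]

```text
clock: 6.2
position: [0.624, 0.1624, 0.2755]
ee_rot: [0.0, 1.0, 0.003, -0.002]
contact_force: [0.1, -0.4, -1.2]
width: 0.0191
```

Run:
```python
from h import *
go(.6245,.164,.265,0)
a=grab('side');b=grab('top')
cr=lambda d,x,y:cv2.resize(d['frame'][y:y+90,x:x+80],(400,450),interpolation=cv2.INTER_CUBIC)
cv2.imwrite('pics/c5.png',np.hstack([cr(a,210,60),cr(b,115,110)]))
s=manip.get_state();p=s['position']
for n,d,o in(('side',a,(210,60)),('top',b,(115,110))):
  print(n,[((proj(d,q)-o+.5)*5).round(0).tolist() for q in(p,p-[0,0,.0024+.104],np.array([.6245,.164,.122]))])
```

```text
clk 6.2 pos [0.624  0.1624 0.2755] phi 0.31 tilt -1.0 F [ 0.1 -0.4 -1.2] w 0.0191 q6 1.71
move [ 0.001  -0.0033  0.021 ] tw 0.0017 rows>= 0.21251146908159887 0.03554222792724338
side [[178.0, 7.0], [190.0, 220.0], [193.0, 308.0]]
top [[95.0, 189.0], [178.0, 275.0], [206.0, 310.0]]
```

View pics/c5.png

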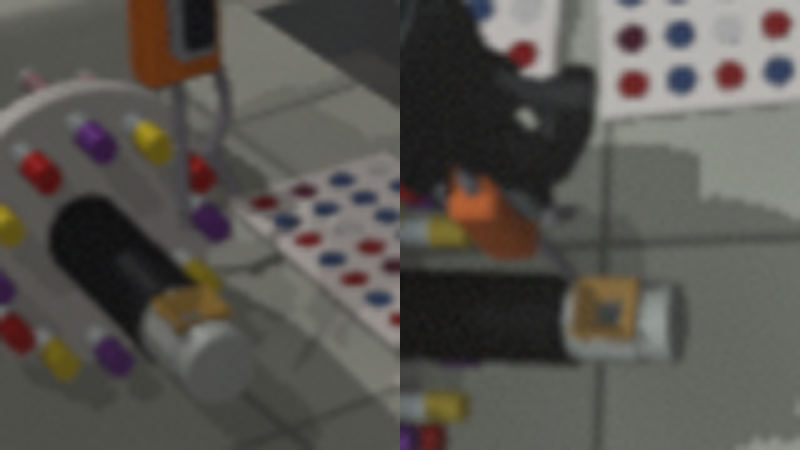

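Side view: leg tip at (187,225) in the crop and rim centre at (191,305). Top view: tip at (174,273) and rim centre at (206,308). I'll triangulate both for the relative offset.

Run:
```python
from h import *
a=grab('side');b=grab('top')
f=lambda p,o:((p[0]+.5)/5-.5+o[0],(p[1]+.5)/5-.5+o[1])
t=tri(a,f((187,226),(210,60)),b,f((174,273),(115,110)));h=tri(a,f((191,305),(210,60)),b,f((206,308),(115,110)))
print('tip',t,'hole',h,'d',t[0]-h[0])
go(.6245,.164,.25,0)
```

```text
tip (array([0.62681138, 0.1661132 , 0.16556061]), np.float64(0.0022846641763236107)) hole (array([0.62422018, 0.16357811, 0.12385593]), np.float64(0.0008039337425271503)) d [0.00259119 0.00253509 0.04170468]
clk 6.4 pos [0.6251 0.1623 0.2782] phi 0.28 tilt -1.0 F [ 0.4  0.1 -0.4] w 0.0189 q6 1.71
move [-0.0013 -0.0034  0.0565] tw 0.0016 rows>= 0.5659230464974225 0.032636797968407856
```

Offset is within about 2.5 mm, inside the funnel's catch. I'll shift x by -1.5 mm and enter slowly.

>>> step_arm:
  moves: [-0.003, 0, 0.03, 0.0016, 1, -0.003, 0, 0.06, 0.0016, 1, -0.003, 0, 0.09, 0.0016, 1, -0.003, 0, 0.115, 0.0016, 1, -0.003, 0, 0.115, 0.0016, 1]

```text
clock: 6.9
position: [0.6223, 0.1622, 0.2183]
ee_rot: [0.0, 1.0, 0.0, -0.001]
contact_force: [-0.2, 0.5, 0.3]
width: 0.019
```

Run:
```python
from h import *
go(.6235,.164,.19,0)
print(manip.get_state()['moment'].round(2))
a=grab('side');b=grab('top')
cr=lambda d,x,y:cv2.resize(d['frame'][y:y+90,x:x+80],(400,450),interpolation=cv2.INTER_CUBIC)
cv2.imwrite('pics/c6.png',np.hstack([cr(a,210,60),cr(b,115,110)]))
```

```text
clk 6.9 pos [0.6223 0.1622 0.2183] phi 0.01 tilt -1.0 F [-0.2  0.5  0.3] w 0.019 q6 1.72
move [ 0.0026 -0.0035  0.0566] tw 0.0 rows>= 0.5680538344439554 0.0006409282727347358
[ 0.04 -0.01  0.  ]
```

View pics/c6.png

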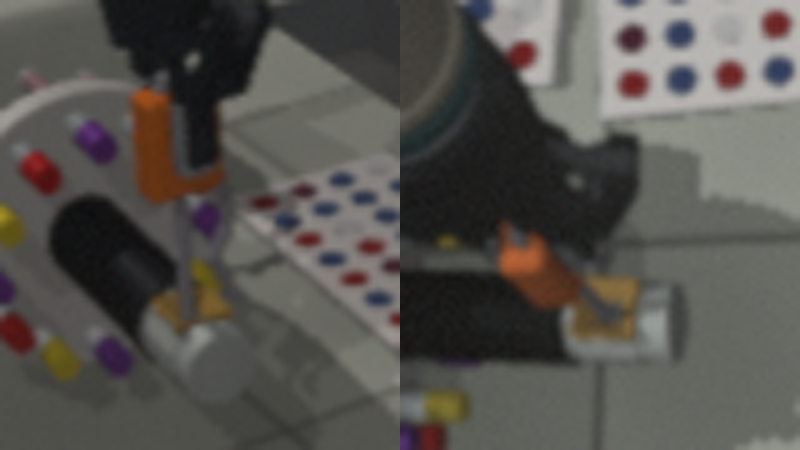

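The leg tip is inside the funnel in both views (top crop 612,315), with no contact force. Continuing down.

>>> step_arm:
  moves: [0.002, -0.002, 0.012, 0, 1, 0.002, -0.002, 0.025, 0, 1, 0.002, -0.002, 0.04, 0, 1, 0.002, -0.002, 0.052, 0, 1]

```text
clock: 7.4
position: [0.6254, 0.1635, 0.1937]
ee_rot: [-0.0, 1.0, 0.0, 0.002]
contact_force: [2.0, -0.3, -0.6]
width: 0.0187
```

>>> step_arm:
  moves: [0, 0, 0.01, 0, 1, 0, 0, 0.02, 0, 1, 0, 0, 0.03, 0, 1]

```text
clock: 7.7
position: [0.6268, 0.1635, 0.1801]
ee_rot: [-0.0, 1.0, 0.0, 0.003]
contact_force: [6.2, 0.6, 0.4]
width: 0.0189
```

>>> step_arm:
  moves: [0, 0, 0.01, 0, 1, 0, 0, 0.02, 0, 1, 0, 0, 0.03, 0, 1]

```text
clock: 8.0
position: [0.626, 0.1635, 0.1639]
ee_rot: [-0.0, 1.0, 0.0, 0.002]
contact_force: [4.1, -0.4, -0.5]
width: 0.0189
```

>>> step_arm:
  moves: [0, 0, 0.01, 0, 1, 0, 0, 0.018, 0, 1, 0, 0, 0.018, 0, 1]

```text
clock: 8.3
position: [0.6237, 0.1634, 0.155]
ee_rot: [0.0, 1.0, 0.0, -0.0]
contact_force: [1.7, -0.7, 2.8]
width: 0.0191
```

>>> step_arm:
  moves: [0, 0, 0.006, 0, 1, 0, 0, 0.01, 0, 1, 0, 0, 0.01, 0, 1]

```text
clock: 8.6
position: [0.6238, 0.1635, 0.1547]
ee_rot: [-0.0, 1.0, 0.0, 0.001]
contact_force: [-2.8, -1.1, 22.1]
width: 0.0195
```

The descent stopped at z 0.1547 with 22 N upward, and the sideways spring force has dropped from +4 to -3 N. That looks seated, so I'll check with a picture.

Run:
```python
from h import *
go(.6235,.164,.15,0)
a=grab('side');b=grab('top')
cr=lambda d,x,y:cv2.resize(d['frame'][y:y+90,x:x+80],(400,450),interpolation=cv2.INTER_CUBIC)
cv2.imwrite('pics/c7.png',np.hstack([cr(a,210,60),cr(b,115,110)]))
```

```text
clk 8.6 pos [0.6238 0.1635 0.1547] phi 0.04 tilt -1.0 F [-2.8 -1.1 22.1] w 0.0195 q6 1.72
move [-0.0006 -0.001   0.0094] tw 0.0002 rows>= 0.09465290650723043 0.004247757513484069
```

View pics/c7.png

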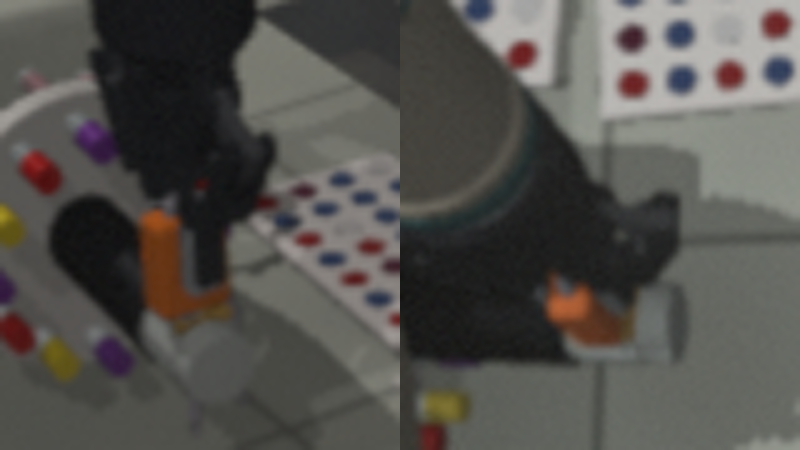

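The grip sits flush on the brass (side crop 185,305), and the leg shows below the spindle (195,410). I'll ease off the push, then open part-way and retreat upward.

>>> step_arm:
  moves: [0, 0, -0.005, 0, 1, 0, 0, -0.005, 0, 1, 0, 0, -0.005, 0, -0.1, 0, 0, -0.005, 0, -0.1, 0, 0, -0.005, 0, -0.1]

```text
clock: 9.2
position: [0.6228, 0.1635, 0.1513]
ee_rot: [0.0, 1.0, 0.0, -0.002]
contact_force: [-0.0, 0.0, -0.8]
width: 0.0469
```

>>> step_arm:
  moves: [0, 0, 0, 0, -0.1, 0, 0, 0, 0, -0.1]

```text
clock: 9.4
position: [0.6237, 0.1635, 0.1517]
ee_rot: [0.0, 1.0, 0.0, -0.001]
contact_force: [1.3, -1.1, 0.3]
width: 0.0465
```

>>> step_arm:
  moves: [0, 0, -0.05, 0, -0.1, 0, 0, -0.12, 0, -0.1, 0, 0, -0.2, 0, -0.1, 0, 0, -0.28, 0, -0.1, 0, 0, -0.36, 0, -0.1]

```text
clock: 9.9
position: [0.6238, 0.1635, 0.3337]
ee_rot: [-0.0, 1.0, 0.0, -0.0]
contact_force: [0.7, -0.9, 0.1]
width: 0.0471
```

>>> step_arm:
  moves: [-0.2, 0.1, 0, 0, -0.1, -0.4, 0.2, 0, 0, -0.1, -0.4, 0.2, 0, 0, -0.1, -0.4, 0.2, 0, 0, -0.1, -0.4, 0.2, 0, 0, -0.1]

```text
clock: 10.4
position: [0.42, 0.0624, 0.3324]
ee_rot: [0.0, 1.0, -0.0, -0.001]
contact_force: [0.8, -0.0, 1.2]
width: 0.0473
```

Run:
```python
from h import *
go(.6235,.164,.15,0)
a=grab('side');b=grab('top')
cr=lambda d,x,y:cv2.resize(d['frame'][y:y+90,x:x+80],(400,450),interpolation=cv2.INTER_CUBIC)
cv2.imwrite('pics/c8.png',np.hstack([cr(a,210,60),cr(b,115,110)]))
c=[]
for d,box in((a,(230,85,40,60)),(b,(130,140,60,60))):
  v,u=np.nonzero(mask(d,(3,130,60),(16,255,255),box)); c.append((u.mean(),v.mean()))
print('grip centroid',tri(a,c[0],b,c[1]))
for n,lo,hi in(('green',(45,90,40),(85,255,255)),('blue',(105,120,60),(125,255,255))):
  c=[]
  for d,box in((a,(280,165,110,110)),(b,(255,150,120,80))):
    v,u=np.nonzero(mask(d,lo,hi,box)); c.append((u.mean(),v.mean()))
  print(n,tri(a,c[0],b,c[1]))
```

```text
clk 10.4 pos [0.42   0.0624 0.3324] phi -0.02 tilt -1.0 F [ 0.8 -0.   1.2] w 0.0473 q6 1.55
move [ 0.4076 -0.2035  0.364 ] tw -0.0001 rows>= 5.831308239976046 0.002041801603089979
grip centroid (array([0.62386933, 0.16260695, 0.15091123]), np.float64(0.004181265004225307))
green (array([ 0.551327  , -0.30399363,  0.11305965]), np.float64(0.001117445312697895))
blue (array([ 0.60200582, -0.14681393,  0.11833371]), np.float64(0.0013123083977577498))
```

View pics/c8.png

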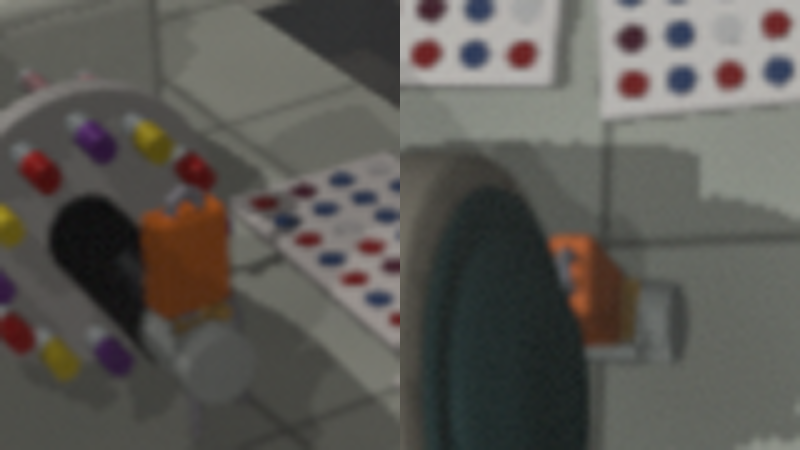

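The clip stands upright on the brass with the gripper clear. The grip's bottom meets the rim, and the other two grips haven't moved. Handing in.

```bash
python3 -c "
from rig import job
print(job.sign_off())"
```

```text
the job is handed in; nothing more can be done
None
```

The orange R-clip is in the cross-hole and released, and the job is handed in at about 10.5 s. I drew it from the middle slot, turned it 72°, and pushed it down while gripped. The push ended in a hard stop at 22 N upward, slightly over the 20 N you gave.

**Last checks**
- **Position:** the grip stands upright on the brass, with its centre at about (0.624, 0.163, 0.151). That is within about 2 mm of the measured hole axis.
- **Snap-in:** the sideways spring force rose to +6 N, then fell away as the clip seated. A leg shows below the spindle, but I did not see the snapped-in bent leg directly.
- **Other parts:** the green clip and the blue pin had moved less than 1 mm.
- **Robot:** the arm was clear of everything when I handed in.

**Disagreements**
- **Mouth height:** the hole's mouth came out at 0.129 m in the first reading, because a yellow tube cap got into the side mask. Re-measuring gave 0.122 and 0.124 m. The stop was about 5 mm higher than I expected from 0.122 m, so the mouth may be nearer 0.126 m. Taking the mouth at 0.122–0.126 m, the grip sits about 25–30 mm above it, within the 36 mm limit.
- **Last grip reading:** the two camera rays for the grip missed each other by 4 mm, because the arm partly hid the clip in the top view.

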